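# Make up three lunch orders in the office kitchen

## Robot

A 6-joint arm with a two-finger parallel gripper is mounted at the origin on the work surface. World frame = base frame: x ahead of the robot, y to its left, z up, the work surface at z = 0. Lengths are in m, angles in degrees, forces in N, time in s.
With the tool pointing down it reaches from about 0.375 to 0.75 m from the base axis. Payload 9 kg.
Tool frame: the origin (TCP) lies where the fingers leave the gripper's body, on its centre line; the fingertips stand 73 mm ahead of it and the grasp point (between the pads) lies 54 mm ahead of it (robot.tip_reach is the distance from the TCP to the fingertips, in m); z points along the fingers, y is the direction in which the jaws open and shut (so a half turn about z gives the same grasp; the last joint's range is limited). The gripper opens to 85 mm and grips with 20 to 120 N. Pads are 22 mm wide; open, the fingers measure 114 mm over their backs; the gripper's body (76 mm by 85 mm) begins 54 mm behind the grasp point. The pads swing forward as they close: fully open they stand 13 mm farther back than shut.
Start: joints at [62.069, 5.964, 5.575, 89.605, 0, 77.527], TCP at [0.16, 0.578, 0.304] pointing down, gripper open.
Joint ranges: [-171.21, 171.21], [-48.23, 106.86], [-62.78, 66.21], [-105.2, 120.99], [-86.42, 89.51], [-180, 180]. Speed limits (degrees/s): [127.2, 127.2, 147.25, 180, 180, 180].

## Interface

Orientations are given as [roll, pitch, yaw] about the fixed x, y, z axes, in that order (R = Rz(yaw) Ry(pitch) Rx(roll)).
In Python, from plant import robot gives the robot as it stands. Calls block until the motion is done:
- robot.move_pose(position, orientation): joint-space move of the TCP to a pose.
- robot.line_to(position, vel=0.15, rotation=None, guard=None): straight line of the TCP; rotation=None keeps the orientation; vel is the mean speed in m/s. With guard (N) it stops when the force on the tool has changed by that much, and returns True; else False.
- robot.goto_joints(angles): joint-space move.
- robot.set_gripper(opening): finger opening in m; the grip force is fixed at half the most; returns when the fingers have stopped.
- robot.pause(seconds).
- robot.ik(position, orientation): joint angles nearest the present ones, or None.
- robot.observe(): the state.
- robot.grab_frame(name): name is "scene" or "top" or "wrist"; returns the picture (384x512x3 uint8, blue, green, red); there is no depth.
- robot.get_calibration(name): a dict with "vertical_fov" (degrees; the focal length in pixels is half the picture's height over the tangent of half this angle, whatever the lens; pixels are square), "cx", "cy" (the principal point, pixels), "k1" (the pictures are not rectified: a ray, as slopes to the right and down, at radius r is drawn at 1 + k1 r^2 times it, then the intrinsics apply), "rvec" (rotation vector, rad) and "tvec" (3), from world to camera coordinates, as OpenCV has them. Camera axes: x right, y down, z forward; pixel columns grow to the right and rows downward; lengths in m; the calibration is good to about 2 mm. A picture is of the moment at which its call begins: read the wrist's pose just before it. get_calibration takes no time and is no camera call; for the wrist camera it gives the pose at the moment of the call.
A pose or a line that the arm cannot do raises robot.IKError and nothing moves.
- robot.job_done(): hands the job in, once; it reports no verdict.
The state is a dict: "time": time; "q": joint angles; "qvel": joint speeds; "joint_torque": joint torques, N m; "tool_pos": TCP position; "tcp_rot": TCP orientation; "ft_force": force on the tool from outside, world axes, zero at the start; "torque": the same for the moment, N m; "gripper_width": finger opening in m.
Only numpy, scipy, OpenCV 4.12 (cv2) and the standard library are available. Lean on these libraries where they do the work, as an engineer would, in place of code of your own. Each camera call takes 0.05 s, during which the arm holds its last target.

## Task

Make up the three lunch orders: the red-lidded tub and the orange snack carton go in the black box, the green-lidded tub and the honey jar in the brown box, each standing or lying flat on the box floor, side by side; the white bottle goes upright in the green tin, on the coasters that already part-fill it. Lower the bottle in until you feel it touch, without pressing hard, and only then let go, so that it does not drop. Leave the blue-lidded tub where it is.

Things in the scene. Friction and masses are not known exactly. Their poses are not given: they have to be found in the camera images.
- black_box: Black open meal box, fixed to the counter. Outside 146 mm along its own x, 206 mm along its own y (the long way), 32 mm high; walls and floor 3 mm thick, so the inside floor is 140 x 200 mm and 3 mm above the counter. Origin: centre of the underside, z up. Two items fit side by side along y (for example centred 50 mm either side of the middle).
- brown_box: Brown cardboard open meal box, fixed to the counter. Outside 146 mm along its own x, 206 mm along its own y (the long way), 32 mm high; walls and floor 3 mm thick, so the inside floor is 140 x 200 mm and 3 mm above the counter. Origin: centre of the underside, z up. Two items fit side by side along y (for example centred 50 mm either side of the middle).
- tin: Green round upright tin, open at the top, fixed to the counter: 82 mm across outside, 76 mm inside, rim 105 mm above the counter. A stack of cork coasters already lies in it; its flat rigid top is somewhere between 15 and 70 mm above the counter and differs each time (not reported). Origin: centre of the underside, z up.
- red_tub: Small white sauce tub with a red lid, 50 mm tall; the lid is 52 mm across and takes up the top 18 mm, the body tapers to 44 mm at the foot. About 70 g. Origin: centre of the underside, z up through the lid.
- green_tub: Small white sauce tub with a green lid, 50 mm tall; the lid is 52 mm across and takes up the top 18 mm, the body tapers to 44 mm at the foot. About 70 g. Origin: centre of the underside, z up through the lid.
- carton: Orange snack carton with a pale band, lying flat: 95 mm along its own x, 40 mm along its own y, 36 mm high, about 60 g. Origin: centre of the underside, z up.
- honey: Honey jar, amber body with a yellow lid: 48 mm across, 58 mm tall, 80 to 170 g. Origin: centre of the underside, z up.
- bottle: Straight-sided white bottle with a black cap, upright: 44 mm across over its whole height, 130 mm tall, 140 to 280 g. Origin: centre of the underside, z up. Standing in the tin its cap always stays above the rim.
- blue_tub: Small white sauce tub with a blue lid, 50 mm tall; the lid is 52 mm across and takes up the top 18 mm, the body tapers to 44 mm at the foot. About 70 g. Origin: centre of the underside, z up through the lid. Not part of any order.
There are look-alikes about, which are no part of the job. Leave any pink look-alike of the green_tub alone.

How it is judged (in metres and radians):
At the end, for the whole second after the job is handed in: Boxed items at rest inside their own box, underside under 12 mm above the counter, tilt under 0.2 rad; bottle at rest in the tin within 25 mm of its axis, underside under 85 mm, tilt under 0.12 rad; blue-lidded tub within 30 mm of its start (x of red_tub in the frame of black_box between -0.055 and 0.055 m and y of red_tub in the frame of black_box between -0.085 and 0.085 m and z of red_tub in the frame of black_box between -0.003 and 0.012 m and angle between each of red_tub, carton, green_tub, honey's own z axis and vertical below 0.2 rad and linear speed of each of red_tub, carton, green_tub, honey, bottle below 0.02 m/s and x of carton in the frame of black_box between -0.055 and 0.055 m and y of carton in the frame of black_box between -0.085 and 0.085 m and z of carton in the frame of black_box between -0.003 and 0.012 m and x of green_tub in the frame of brown_box between -0.055 and 0.055 m and y of green_tub in the frame of brown_box between -0.085 and 0.085 m and z of green_tub in the frame of brown_box between -0.003 and 0.012 m and x of honey in the frame of brown_box between -0.055 and 0.055 m and y of honey in the frame of brown_box between -0.085 and 0.085 m and z of honey in the frame of brown_box between -0.003 and 0.012 m and horizontal distance between bottle and tin below 0.025 m and z of bottle in the frame of tin below 0.085 m and angle between bottle's own z axis and vertical below 0.12 rad and distance of blue_tub from where it was at the start of the episode below 0.03 m); the robot touches nothing.
It fails at once if the bottle drops or is rammed inside the tin (faster than 0.4 m/s there) (horizontal distance between bottle and tin below 0.035 m and z of bottle in the frame of tin below 0.1 m and linear speed of bottle above 0.4 m/s).
It fails at once if the bottle is pressed on the tin or the coasters with more than 50 N (contact force between bottle and tin above 50 N).
It fails at once if the blue-lidded tub is pushed more than 30 mm away or knocked over (distance of blue_tub from where it was at the start of the episode above 0.03 m or angle between blue_tub's own z axis and vertical above 0.5 rad).
It also fails if it takes over 144 s, if anything falls off the work surface, if the arm or the gripper's body presses on something with over 40 N, if the wrist force passes 120 N, or if a joint passes its speed limit or range.

## Working session

There is one attempt and no reset: what is moved stays moved. The work goes in short steps, each a Python script; the robot and the scene stay as the last script left them, time stands still between calls to the robot, and variables do not carry over. Pictures are saved under pics/ and viewed, and the job is handed in when it is done.

```bash
ls; mkdir -p pics
python3 - <<'E'
from plant import robot
import cv2
for n in ("scene","top","wrist"):
    c=robot.get_calibration(n); print(n,c)
    cv2.imwrite(f"pics/a_{n}.png",robot.grab_frame(n))
s=robot.observe(); print(s)
E
```

```text
pics
scene {'vertical_fov': 42.11661402859095, 'cx': 261.7212089372623, 'cy': 195.4259296435928, 'k1': -0.08163148300995442, 'rvec': array([ 1.9131845 ,  1.91812316, -0.54975341]), 'tvec': array([-0.0489733 , -0.44460347,  1.70646698])}
top {'vertical_fov': 46.61168050303977, 'cx': 253.77867843095464, 'cy': 186.2822574628318, 'k1': -0.08506407639017606, 'rvec': array([ 2.14081632, -2.10684995,  0.20705429]), 'tvec': array([0.02244096, 0.53448799, 1.20423603])}
wrist {'vertical_fov': 67.28607364751218, 'cx': 253.5787141972505, 'cy': 186.55720256974794, 'k1': -0.015132083152665862, 'rvec': array([-2.28978778, -1.74343885, -0.27422395]), 'tvec': array([-0.59800401, -0.04025276,  0.38093107])}
{'time': 0.15, 'q': array([6.20695728e+01, 5.98926538e+00, 5.53818733e+00, 8.96036291e+01,
       6.10768292e-05, 7.75278285e+01]), 'qvel': array([-0.07028551, -0.05589789,  0.18722209,  0.02497546,  0.01739963,
        0.0163506 ]), 'joint_torque': array([ 1.74906931e-03, -5.57352984e+01,  5.04009962e+01,  1.22867944e-02,
       -3.88956432e-04, -8.93088952e-06]), 'tool_pos': array([0.15981927, 0.57814651, 0.30332476]), 'tcp_rot': array([-1.79946597e+02, -1.18744936e-02,  1.64541739e+02]), 'ft_force': array([-0.01314061, -0.13540592, -0.15446411]), 'torque': array([ 0.02163799, -0.02021108, -0.02137265]), 'gripper_width': 0.08542962386900002}
```

View pics/a_scene.png

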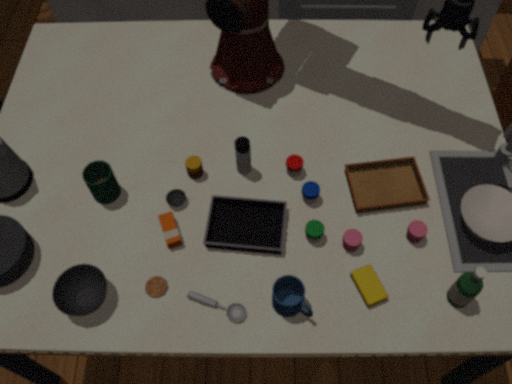

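View pics/a_top.png

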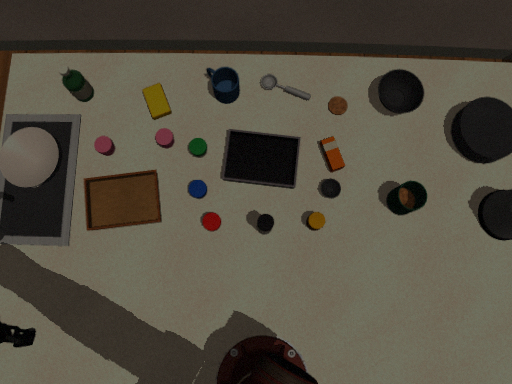

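View pics/a_wrist.png

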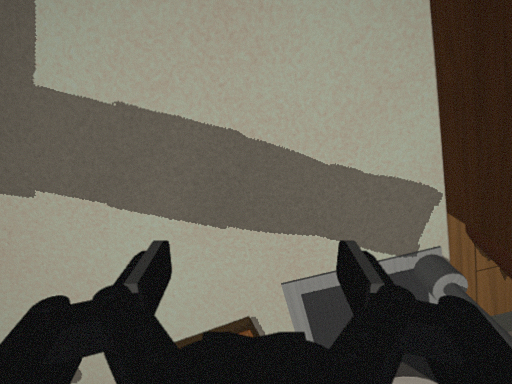

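The scene picture shows the red lid (294,163), blue lid (311,190), green lid (315,229), honey (194,166), bottle (243,155), tin (102,182), brown box (386,185), black box (246,223) and carton (171,229). There are pink look-alikes at (353,239) and (417,231), and a dark jar at (176,198). The wrist view shows only the counter. Next I'll measure by masks and rays.

```bash
cat > h.py <<'E'
import numpy as np, cv2
from scipy.spatial.transform import Rotation as R
class Cam:
    def __init__(s,c):
        f=192/np.tan(np.radians(c['vertical_fov'])/2)
        s.K=np.array([[f,0,c['cx']],[0,f,c['cy']],[0,0,1.]]);s.d=np.array([c['k1'],0,0,0.])
        s.rvec=c['rvec'];s.t=c['tvec'];s.R=cv2.Rodrigues(s.rvec)[0];s.C=-s.R.T@s.t
    def rays(s,uv):
        p=cv2.undistortPoints(np.float64(uv).reshape(-1,1,2),s.K,s.d)[:,0]
        v=np.c_[p,np.ones(len(p))]@s.R
        return v/np.linalg.norm(v,axis=1)[:,None]
    def plane(s,uv,z):
        v=s.rays(uv); return s.C+v*((z-s.C[2])/v[:,2])[:,None]
    def proj(s,X):
        return cv2.projectPoints(np.float64(X).reshape(-1,1,3),s.rvec,s.t,s.K,s.d)[0][:,0]
def tri(c1,u1,c2,u2):
    a=c1.rays([u1])[0];b=c2.rays([u2])[0]
    A=np.c_[a,-b];x=np.linalg.lstsq(A,c2.C-c1.C,rcond=None)[0]
    p,q=c1.C+a*x[0],c2.C+b*x[1]
    return (p+q)/2,np.linalg.norm(p-q)
def mask(im,h0,h1,s0=110,v0=50,v1=255):
    H=cv2.cvtColor(im,cv2.COLOR_BGR2HSV)
    if h0>h1:
        m=cv2.inRange(H,(h0,s0,v0),(180,255,v1))|cv2.inRange(H,(0,s0,v0),(h1,255,v1))
    else: m=cv2.inRange(H,(h0,s0,v0),(h1,255,v1))
    return m
def blobs(m,amin=40):
    n,l,st,ce=cv2.connectedComponentsWithStats(m)
    return [(tuple(np.round(ce[i],1)),st[i][:5].tolist()) for i in range(1,n) if st[i][4]>=amin]
E
python3 - <<'E'
import cv2
from h import *
from plant import robot
for n in("scene","top"):
    im=cv2.imread(f"pics/a_{n}.png");H=cv2.cvtColor(im,cv2.COLOR_BGR2HSV)
    print(n,Cam(robot.get_calibration(n)).C)
    pts=dict(scene=dict(red=(294,161),blue=(311,187),green=(315,227),honey=(194,162),cap=(242,145),tin=(102,190),brown=(386,185),carton=(169,222),band=(173,235),pink=(353,236),dark=(176,197),black=(246,223)),
      top=dict(red=(211,221),blue=(197,188),green=(197,147),honey=(316,221),cap=(265,224),cork=(406,199),brown=(122,200),carton=(333,160),band=(329,146),pink=(164,137),dark=(330,188),black=(262,158)))[n]
    for k,(u,v) in pts.items(): print(k,H[v,u])
    for nm,a in dict(red=(172,7,150),blue=(105,125,130),green=(50,85,100),yel=(18,32,120),orange=(5,17,150),pink=(160,172,80)).items():
        print(nm,blobs(mask(im,*a)))
E
```

```text
scene [1.26855455 0.06807068 1.22402448]
red [  1 222 115]
blue [112 185  91]
green [ 67 166  80]
honey [ 21 201 118]
cap [60 13 20]
tin [ 70 255   9]
brown [ 16 141  87]
carton [ 13 238 123]
band [ 16  47 119]
pink [175 114 123]
dark [ 0 15 34]
black [ 13 162  11]
red [((np.float64(218.2), np.float64(72.1)), [212, 66, 15, 13, 72]), ((np.float64(294.4), np.float64(162.3)), [287, 155, 16, 16, 199])]
blue [((np.float64(310.5), np.float64(189.3)), [303, 182, 16, 15, 201])]
green [((np.float64(314.2), np.float64(228.4)), [306, 221, 18, 16, 228])]
yel [((np.float64(193.0), np.float64(162.7)), [186, 156, 15, 15, 176]), ((np.float64(368.8), np.float64(285.3)), [351, 265, 37, 42, 891])]
orange [((np.float64(44.5), np.float64(13.6)), [36, 2, 19, 20, 149]), ((np.float64(498.6), np.float64(39.5)), [480, 13, 32, 53, 762]), ((np.float64(376.7), np.float64(196.0)), [346, 165, 82, 45, 388]), ((np.float64(167.3), np.float64(221.4)), [159, 212, 18, 20, 226]), ((np.float64(173.6), np.float64(241.4)), [167, 236, 14, 12, 106]), ((np.float64(65.0), np.float64(366.1)), [33, 354, 55, 30, 678]), ((np.float6
[... 1528 characters left out ...]
.2), np.float64(53.1)), [297, 52, 32, 3, 79]), ((np.float64(345.8), np.float64(54.1)), [331, 53, 33, 3, 88]), ((np.float64(383.6), np.float64(55.3)), [369, 54, 28, 3, 49]), ((np.float64(411.9), np.float64(56.2)), [398, 55, 32, 3, 74]), ((np.float64(447.6), np.float64(57.8)), [432, 57, 31, 3, 67]), ((np.float64(479.4), np.float64(59.0)), [464, 58, 31, 4, 67]), ((np.float64(337.2), np.float64(105.4)), [328, 97, 19, 18, 256]), ((np.float64(327.6), np.float64(140.0)), [321, 136, 14, 9, 66]), ((np.float64(335.0), np.float64(158.4)), [325, 147, 20, 24, 277]), ((np.float64(123.3), np.float64(200.6)), [84, 170, 77, 60, 3390]), ((np.float64(403.3), np.float64(195.3)), [399, 188, 9, 17, 118])]
pink []
```

Run:
```python
import cv2
a=cv2.imread("pics/a_top.png");cv2.imwrite("pics/b1.png",cv2.resize(a[110:250,70:270],None,fx=4,fy=4,interpolation=2));cv2.imwrite("pics/b2.png",cv2.resize(a[110:250,240:440],None,fx=4,fy=4,interpolation=2))
```

```text
(no output)
```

View pics/b1.png

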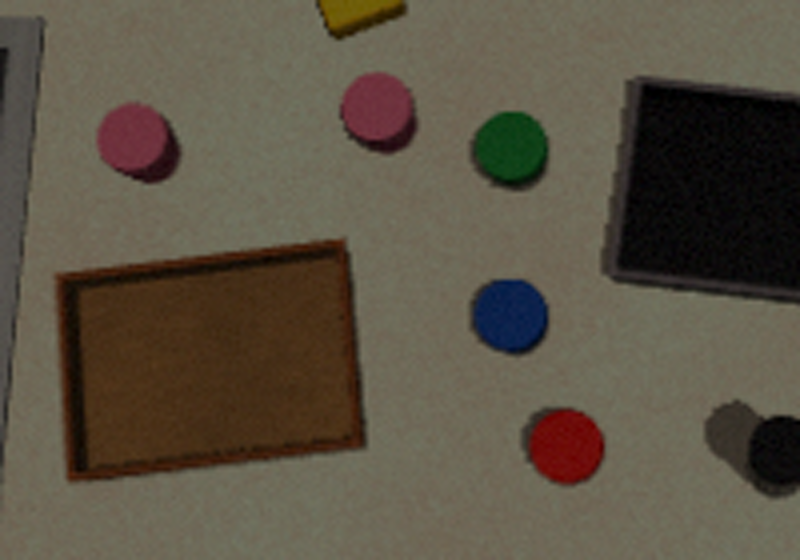

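View pics/b2.png

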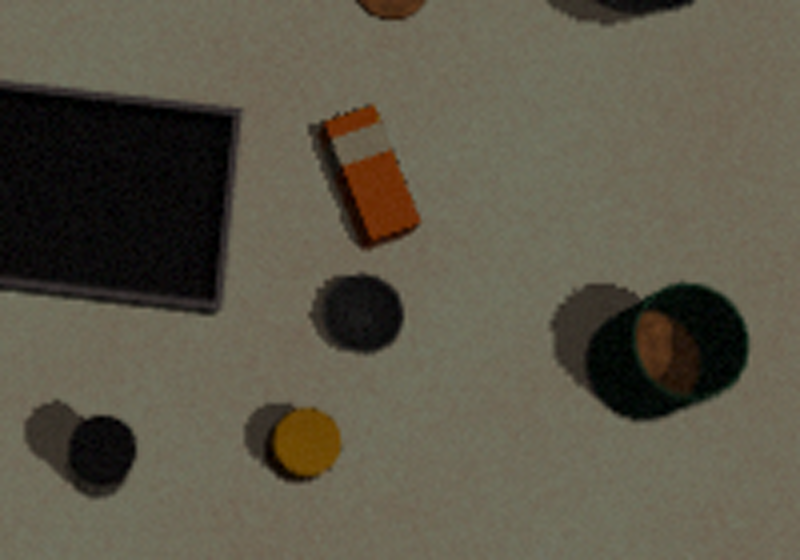

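Run:
```python
import cv2
a=cv2.imread("pics/a_scene.png")
f=lambda im:cv2.convertScaleAbs(im,alpha=1.8)
cv2.imwrite("pics/c1.png",f(cv2.resize(a[140:270,270:450],None,fx=4.4,fy=4.4,interpolation=2)))
cv2.imwrite("pics/c2.png",f(cv2.resize(a[130:260,70:260],None,fx=4.2,fy=4.2,interpolation=2)))
```

```text
(no output)
```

View pics/c1.png

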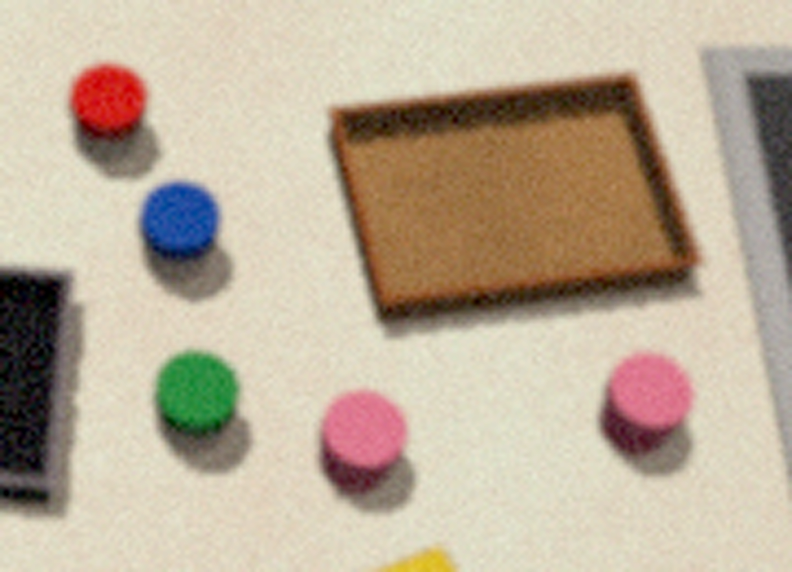

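View pics/c2.png

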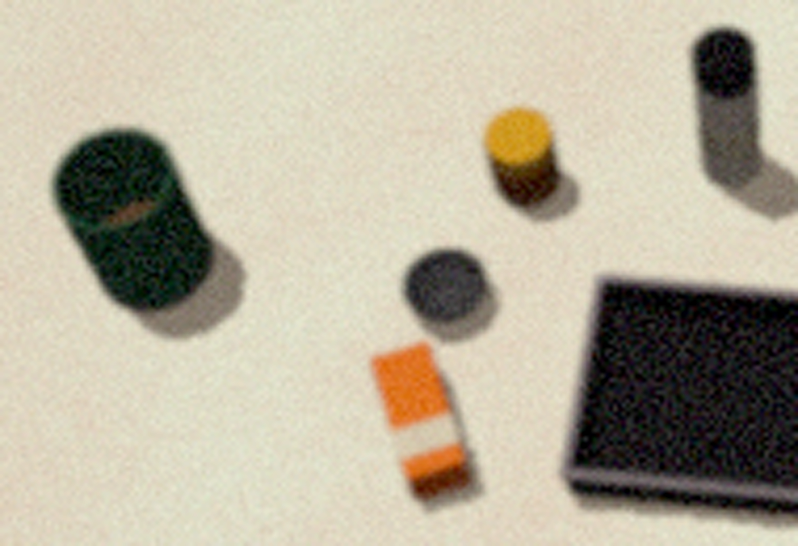

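```bash
cat > m.py <<'E'
from h import *
from plant import robot
S,T=Cam(robot.get_calibration("scene")),Cam(robot.get_calibration("top"))
ims={n:cv2.imread(f"pics/a_{n}.png") for n in("scene","top")}
def topface(n,hue,near,s0):
    im=cv2.GaussianBlur(cv2.resize(ims[n],None,fx=4,fy=4,interpolation=cv2.INTER_CUBIC),(5,5),0)
    x,y=near; x0,y0=int(x-16),int(y-16); c=im[4*y0:4*y0+128,4*x0:4*x0+128]
    m=mask(c,*hue,s0,25); H=cv2.cvtColor(c,cv2.COLOR_BGR2HSV)[...,2]
    med=np.percentile(H[m>0],70); m=m&((H>0.72*med).astype(np.uint8)*255)
    m=cv2.morphologyEx(m,cv2.MORPH_OPEN,np.ones((5,5)));
    cs=max(cv2.findContours(m,0,cv2.CHAIN_APPROX_NONE)[0],key=cv2.contourArea)
    hull=cv2.convexHull(cs); M=cv2.moments(hull)
    e=np.array([M['m10']/M['m00'],M['m01']/M['m00']])
    full=(e+.5)/4-.5+[x0,y0]
    return full, ((hull[:,0]+.5)/4-.5+[x0,y0])
P={}
for k,hue,s,t,s0 in [("red",(172,7),(294,162),(211,221),120),("blue",(105,125),(310,189),(197,188),100),("green",(50,85),(314,228),(197,146),90),("honey",(17,32),(193,162),(316,220),120),("pink",(165,178),(353,237),(164,137),70)]:
    a,ha=topface("scene",hue,s,s0);b,hb=topface("top",hue,t,s0)
    p,g=tri(S,a,T,b)
    dia=[]
    for c,h in((S,ha),(T,hb)):
        X=c.plane(h,p[2])[:,:2].astype(np.float32); dia+=[X.mean(0).round(4).tolist(),round(2*cv2.minEnclosingCircle(X)[1],4),round(2*np.sqrt(cv2.contourArea(X)/np.pi),4)]
    print(k,a.round(1),b.round(1),p.round(4),"gap",round(g,4),dia,"r",np.hypot(*p[:2]).round(3))
E
python3 m.py
python3 - <<'E'
from m import *
# boxes, carton : quads
def quad(m,near):
    cs=[c for c in cv2.findContours(m,0,cv2.CHAIN_APPROX_NONE)[0] if cv2.pointPolygonTest(cv2.convexHull(c),near,False)>=0]
    c=cv2.convexHull(max(cs,key=cv2.contourArea))
    for e in np.arange(1,25,.5):
        q=cv2.approxPolyDP(c,float(e),True)
        if len(q)==4: return q[:,0]
for n in("scene","top"):
    im=cv2.resize(ims[n],None,fx=4,fy=4,interpolation=cv2.INTER_CUBIC)
    im=cv2.GaussianBlur(im,(9,9),0)
    H=cv2.cvtColor(im,cv2.COLOR_BGR2HSV)
    br=cv2.inRange(H,(0,110,0),(22,255,255))
    bk=cv2.inRange(H,(0,0,0),(180,255,55))
    o=cv2.inRange(H,(2,150,50),(20,255,255))
    o=cv2.morphologyEx(o,cv2.MORPH_CLOSE,np.ones((41,41)))
    p=dict(scene=[(386,185),(246,223),(171,229)],top=[(122,200),(262,158),(332,154)])[n]
    for nm,m,q in zip(("brown","black","carton"),(br,bk,o),p):
        r=quad(m,(q[0]*4.,q[1]*4.)); print(n,nm,None if r is None else ((r+.5)/4-.5).tolist())
        if r is not None: cv2.polylines(im,[r],True,(255,255,0),1)
    cv2.imwrite(f"pics/d_{n}.png",cv2.convertScaleAbs(im[120*4:260*4,(140 if n=="scene" else 70)*4:][:, :1200],alpha=1.7)[::1])
E
```

```text
red [294.2 161.5] [211.3 221.2] [0.4339 0.1468 0.0457] gap 0.002 [[0.4318999946117401, 0.14820000529289246], 0.052, np.float64(0.0495), [0.4357999861240387, 0.14900000393390656], 0.0533, np.float64(0.0517)] r 0.458
blue [310.5 188.8] [197.1 188.1] [0.5273 0.1898 0.0458] gap 0.0029 [[0.5263000130653381, 0.188400000333786], 0.0501, np.float64(0.0476), [0.5270000100135803, 0.19110000133514404], 0.0517, np.float64(0.05)] r 0.56
green [314.3 228.1] [197.3 145.8] [0.651  0.1942 0.046 ] gap 0.0025 [[0.6492000222206116, 0.19339999556541443], 0.0507, np.float64(0.048), [0.6492000222206116, 0.19789999723434448], 0.0533, np.float64(0.0506)] r 0.679
honey [192.8 162. ] [316.7 219.9] [ 0.4413 -0.1457  0.0541] gap 0.0011 [[0.4399000108242035, -0.1477999985218048], 0.0481, np.float64(0.0454), [0.4422000050544739, -0.14579999446868896], 0.049, np.float64(0.0466)] r 0.465
pink [352.5 237.2] [163.6 136.3] [0.6782 0.2934 0.0461] gap 0.0022 [[0.6787999868392944, 0.2930000126361847], 0.0511, np.float64(0.0493), [0.6775000095367432, 0.29440000653266907], 0.0512, np.float64(0.0496)] r 0.739
red [294.2 161.
[... 921 characters left out ...]
[0.6787999868392944, 0.2930000126361847], 0.0511, np.float64(0.0493), [0.6775000095367432, 0.29440000653266907], 0.0512, np.float64(0.0496)] r 0.739
scene brown [[413.625, 157.625], [424.125, 203.375], [356.375, 211.375], [345.625, 164.625]]
scene black [[213.125, 197.375], [283.625, 202.625], [280.375, 254.125], [206.625, 246.875]]
scene carton [[169.625, 211.875], [180.875, 243.375], [169.375, 247.125], [158.875, 216.375]]
top brown [[155.625, 169.625], [159.625, 221.375], [86.625, 229.625], [83.875, 177.875]]
top black [[227.125, 130.625], [298.625, 137.375], [293.375, 187.125], [223.125, 179.375]]
top carton [[332.875, 136.125], [344.375, 165.125], [331.375, 171.125], [320.125, 140.875]]
```

```bash
python3 - <<'E' | grep -v gap
from m import *
print("----")
Q={"brown":([[413.6,157.6],[424.1,203.4],[356.4,211.4],[345.6,164.6]],[[83.9,177.9],[86.6,229.6],[159.6,221.4],[155.6,169.6]],.032,.146,.206),
"black":([[213.1,197.4],[283.6,202.6],[280.4,254.1],[206.6,246.9]],[[298.6,137.4],[293.4,187.1],[223.1,179.4],[227.1,130.6]],.032,.146,.206),
"carton":([[169.6,211.9],[180.9,243.4],[169.4,247.1],[158.9,216.4]],[[332.9,136.1],[344.4,165.1],[331.4,171.1],[320.1,140.9]],.036,.04,.095)}
for k,(s,t,h,a,b) in Q.items():
    for n,c,q in(("S",S,s),("T",T,t)):
        X=c.plane(q,h)[:,:2].astype(np.float32)
        (cx,cy),wh,an=cv2.minAreaRect(X)
        e=np.roll(X,-1,0)-X; i=np.argmax(np.linalg.norm(e,axis=1))
        print(k,n,"ctr",round(cx,4),round(cy,4),"size",np.round(wh,4),"longaxis deg",np.degrees(np.arctan2(e[i][1],e[i][0])).round(1), X.round(3).tolist())
E
```

```text
----
brown S ctr 0.5011 0.4063 size [0.1576 0.2081] longaxis deg 97.1 [[0.4099999964237213, 0.5], [0.5669999718666077, 0.5049999952316284], [0.5920000076293945, 0.31299999356269836], [0.4350000023841858, 0.29600000381469727]]
brown T ctr 0.4933 0.4095 size [0.1511 0.2104] longaxis deg 97.6 [[0.5540000200271606, 0.5239999890327454], [0.4050000011920929, 0.503000020980835], [0.4320000112056732, 0.29499998688697815], [0.5820000171661377, 0.3149999976158142]]
black S ctr 0.6337 0.0091 size [0.2002 0.1568] longaxis deg 85.1 [[0.546999990940094, -0.08399999886751175], [0.5640000104904175, 0.11299999803304672], [0.7200000286102295, 0.10199999809265137], [0.699999988079071, -0.09300000220537186]]
black T ctr 0.6198 0.0129 size [0.2105 0.1492] longaxis deg -94.7 [[0.6859999895095825, -0.09799999743700027], [0.5370000004768372, -0.0820000022649765], [0.5559999942779541, 0.11900000274181366], [0.703000009059906, 0.1120000034570694]]
carton S ctr 0.6499 -0.1955 size [0.1038 0.0315] longaxis deg 22.5 [[0.5960000157356262, -0.20100000500679016], [0.6919999718666077, -0.16099999845027924], [0.703000009059906, -0.19099999964237213], [0.6100000143051147, -0.2290000021457672]]
carton T ctr 0.6377 -0.1951 size [0.0966 0.0422] longaxis deg 19.3 [[0.6899999976158142, -0.1979999989271164], [0.6039999723434448, -0.23000000417232513], [0.5849999785423279, -0.19200000166893005], [0.675000011920929, -0.1599999964237213]]
```

Run:
```python
import cv2
for n in("scene","top"):
    i=cv2.imread(f"pics/d_{n}.png"); cv2.imwrite(f"pics/d2_{n}.png",cv2.resize(i,(800,int(800*i.shape[0]/i.shape[1]))))
```

```text
(no output)
```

View pics/d2_scene.png

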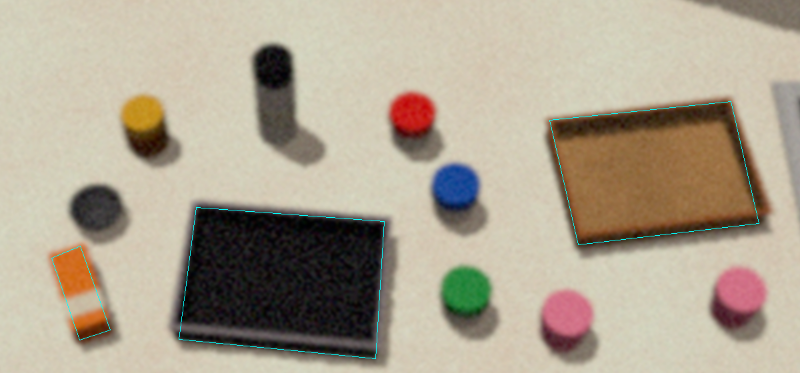

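View pics/d2_top.png

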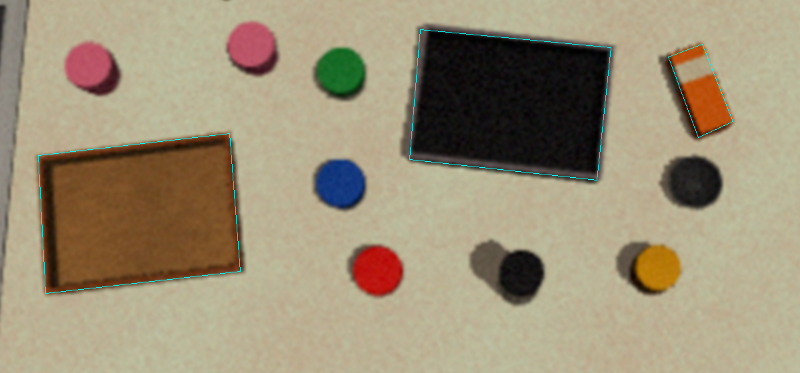

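Run:
```python
from h import *
from plant import robot
s=robot.observe(); c=Cam(robot.get_calibration("wrist"))
Rt=R.from_euler('xyz',s['tcp_rot'],degrees=True).as_matrix()
print(c.C, "cam pos in tool",Rt.T@(c.C-s['tool_pos']),"cam axes in tool\n",(Rt.T@c.R.T).round(3))
S,T=Cam(robot.get_calibration("scene")),Cam(robot.get_calibration("top"))
print("bottle cap T",T.plane([[265,222.5]],.13)); print("tin rim T",T.plane([[413,195]],.105),"S",S.plane([[97.4,172.4]],.105),tri(S,[97.4,172.4],T,[413,195]))
print("cork T",T.plane([[406,197.5]],.04))
for p,y in [((.44,.03,.27),0),((.638,-.195,.1),20),((.55,-.38,.27),0),((.44,.45,.1),97)]:
    for yy in (y,y+180,y+90,y-90): print(p,yy,robot.ik(p,(180,0,yy)))
```

```text
[0.08285119 0.59817402 0.37385193] cam pos in tool [ 0.07953643 -0.00127751 -0.07050953] cam axes in tool
 [[ 0.    -0.951 -0.309]
 [ 1.     0.    -0.   ]
 [ 0.001 -0.309  0.951]]
bottle cap T [[0.42358376 0.00062727 0.13      ]]
tin rim T [[ 0.50669679 -0.40194615  0.105     ]] S [[ 0.51079768 -0.39795726  0.105     ]] (array([ 0.50732216, -0.40179135,  0.10036225]), np.float64(0.0035189746043846784))
cork T [[ 0.51067052 -0.4051446   0.04      ]]
(0.44, 0.03, 0.27) 0 [-13.18888845 -22.6644302  -24.06493143  88.59949877   0.
 166.81111155]
(0.44, 0.03, 0.27) 180 [-13.18888845 -22.6644302  -24.06493143  88.59949877   0.
 -13.18888845]
(0.44, 0.03, 0.27) 90 [-13.18888845 -22.6644302  -24.06493143  88.59949877   0.
  76.81111155]
(0.44, 0.03, 0.27) -90 [ -13.18888845  -22.6644302   -24.06493143   88.59949877    0.
 -103.18888845]
(0.638, -0.195, 0.1) 20 [-28.19709199  20.95671751   1.36697251  70.410255     0.
 131.80290801]
(0.638, -0.195, 0.1) 200 [-28.19709199  20.95671751   1.36697251  70.410255     0.
 -48.19709199]
(0.638, -0.195, 0.1) 110 [-28.19709199  20.95671751   1.36697251 
[... 211 characters left out ...]
   0.
 134.180614  ]
(0.55, -0.38, 0.27) 180 [-45.819386    17.95270793  15.55326297  87.60055504   0.
 -45.819386  ]
(0.55, -0.38, 0.27) 90 [-45.819386    17.95270793  15.55326297  87.60055504   0.
  44.180614  ]
(0.55, -0.38, 0.27) -90 [ -45.819386     17.95270793   15.55326297   87.60055504    0.
 -135.819386  ]
(0.44, 0.45, 0.1) 97 [ 33.76027299  14.63420733  -6.1786045   69.18718818   0.
 116.76027299]
(0.44, 0.45, 0.1) 277 [ 33.76027299  14.63420733  -6.1786045   69.18718818   0.
 -63.23972701]
(0.44, 0.45, 0.1) 187 [33.76027299 14.63420733 -6.1786045  69.18718818  0.         26.76027299]
(0.44, 0.45, 0.1) 7 [  33.76027299   14.63420733   -6.1786045    69.18718818    0.
 -153.23972701]
```

```bash
cat >> h.py <<'E'
def wcap(robot,name):
    c=Cam(robot.get_calibration("wrist")); im=robot.grab_frame("wrist"); cv2.imwrite(f"pics/{name}.png",im); return c,im
def st(robot,msg=""):
    s=robot.observe(); print(msg,"t",round(s['time'],2),"pos",s['tool_pos'].round(4),"rpy",s['tcp_rot'].round(1),"F",s['ft_force'].round(1),"w",round(s['gripper_width'],4)); return s
E
python3 - <<'E'
from h import *
from plant import robot
robot.move_pose((.434,.148,.27),(180,0,24)); st(robot)
c,im=wcap(robot,"w_red"); st(robot)
np.savez("w_red.npz",**robot.get_calibration("wrist"))
for nm,a in dict(red=(172,7,120,40),blue=(105,125,100,40),green=(50,85,90,40)).items():
    for (ce,b) in blobs(mask(im,*a),150): print(nm,ce,b,c.plane([ce],.05)[0].round(4))
E
```

```text
t 2.01 pos [0.434  0.1485 0.2701] rpy [-180.    -0.    24.1] F [1.  0.2 0.2] w 0.0855
 t 2.06 pos [0.4339 0.1486 0.2701] rpy [-180.    -0.    24.1] F [ 0.1  0.  -0.7] w 0.0856
red (np.float64(254.3), np.float64(170.5)) [230, 146, 49, 50, 1883] [0.4358 0.1475 0.05  ]
blue (np.float64(253.2), np.float64(66.5)) [227, 38, 54, 58, 2436] [0.5272 0.1896 0.05  ]
```

View pics/w_red.png

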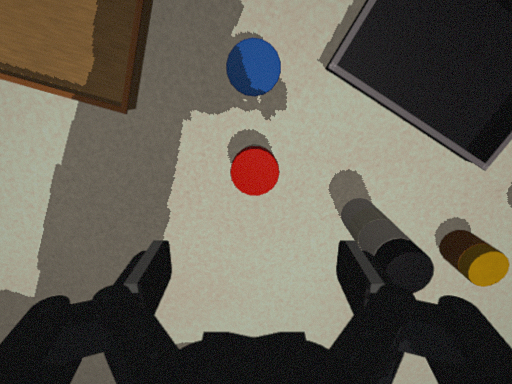

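Run:
```python
from h import *
from plant import robot
W=Cam(dict(np.load("w_red.npz")));S,T=Cam(robot.get_calibration("scene")),Cam(robot.get_calibration("top"))
for n,w,s,t in(("red",(254.3,170.5),(294.2,161.5),(211.3,221.2)),("blue",(253.2,66.5),(310.5,188.8),(197.1,188.1))):
    print(n,tri(W,w,S,s),tri(W,w,T,t))
print(st(robot)['time'])
robot.set_gripper(.075)
st(robot)
g=robot.line_to((.4355,.1475,.097),vel=.15,guard=15); st(robot,g)
robot.set_gripper(.03); st(robot)
robot.line_to((.4355,.1475,.27),vel=.3); st(robot)
wcap(robot,"w_red2")
```

```text
red (array([0.43443972, 0.14634524, 0.04558765]), np.float64(0.0016044852877948963)) (array([0.43432097, 0.14746575, 0.0448691 ]), np.float64(0.0010335436655333912))
blue (array([0.5273624 , 0.18911825, 0.045654  ]), np.float64(0.0014041557203562504)) (array([0.52676016, 0.19012972, 0.04979762]), np.float64(0.001170147899799824))
 t 2.06 pos [0.4339 0.1486 0.2701] rpy [-180.    -0.    24.1] F [ 0.1  0.  -0.7] w 0.0856
2.0583
 t 2.33 pos [0.4339 0.1483 0.27  ] rpy [-180.    0.   24.] F [-0.8  0.4  0.3] w 0.075
False t 3.62 pos [0.4361 0.1475 0.0979] rpy [ 1.8e+02 -1.0e-01  2.4e+01] F [ 0.1 -0.1 -0.4] w 0.0751
 t 3.98 pos [0.4363 0.1476 0.0983] rpy [ 1.8e+02 -1.0e-01  2.4e+01] F [-0.6  0.6  6.5] w 0.0495
 t 4.71 pos [0.4354 0.1475 0.2694] rpy [-180.    0.   24.] F [-0.3 -0.1 -0.8] w 0.0497
```

View pics/w_red2.png

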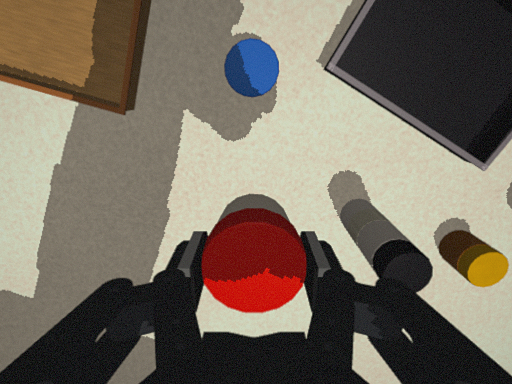

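The red tub is held between the pads (lid spanning columns 202–307, row ~260), at a width of about 50 mm. The black box corner is at (326,68) and the cap at (405,263).

Run:
```python
from h import *
from plant import robot
robot.move_pose((.6264,.0623,.27),(180,0,-95)); st(robot)
c,im=wcap(robot,"w_bb"); np.savez("w_bb.npz",**robot.get_calibration("wrist"))
```

```text
t 8.38 pos [0.6264 0.0623 0.27  ] rpy [-180.    0.  -95.] F [0.3 0.2 0.6] w 0.0499
```

View pics/w_bb.png

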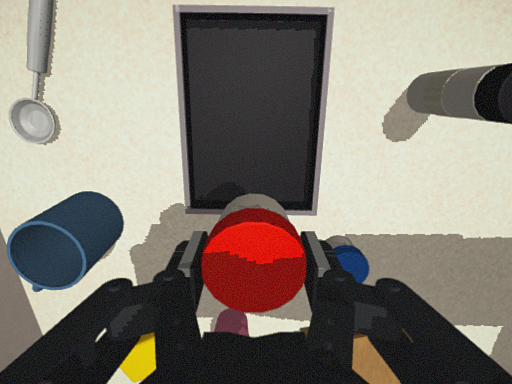

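The black box is fully in view; its rim corners are near (174,6), (333,9), (316,214) and (186,213).

Run:
```python
from h import *
from plant import robot
W=Cam(dict(np.load("w_bb.npz")))
im=cv2.resize(cv2.imread("pics/w_bb.png"),None,fx=2,fy=2,interpolation=2)
g=cv2.GaussianBlur(im,(7,7),0); b,_,r=cv2.split(g.astype(int))
H=cv2.cvtColor(g,cv2.COLOR_BGR2HSV)
# inside black floor/walls dark + rim greyish: non-counter => V<135 & not yellowish
m=((H[...,2]<125)&(b>r-8)).astype(np.uint8)*255
m=cv2.inRange(H,(0,0,0),(180,255,75)); m[420:]=0
cs=max([c for c in cv2.findContours(m,0,1)[0] if cv2.pointPolygonTest(c,(510.,200.),False)>0],key=cv2.contourArea)
h=cv2.convexHull(cs)
for e in np.arange(1,40,.5):
    q=cv2.approxPolyDP(h,float(e),True)
    if len(q)==4:break
q=(q[:,0]+.5)/2-.5;print("inner",q.tolist())
o=np.array([[174,6],[333,9],[316,214],[186.5,213]])
for n,p in(("inner",q),("outer",o)):
    X=W.plane(p,.032)[:,:2].astype(np.float32); print(n,X.round(4).tolist(),cv2.minAreaRect(X), X.mean(0))
# height of the far rim corners from two views (top)
T=Cam(robot.get_calibration("top"))
for w,t in zip(o,[(298.6,137.4),(293.4,187.1),(223.1,179.4),(227.1,130.6)]): print(tri(W,w,T,t))
```

```text
inner [[180.25, 12.25], [326.25, 14.75], [310.75, 209.25], [189.75, 208.25]]
inner [[0.6815000176429749, -0.0966000035405159], [0.5440999865531921, -0.08250000327825546], [0.5641999840736389, 0.1151999980211258], [0.7031999826431274, 0.10180000215768814]] ((0.6236560940742493, 0.009595580399036407), (0.19959141314029694, 0.13968732953071594), 84.19618225097656) [0.6232634  0.00949326]
outer [[0.6866000294685364, -0.1023000031709671], [0.5376999974250793, -0.0868000015616417], [0.5583000183105469, 0.1216999962925911], [0.7078999876976013, 0.10740000009536743]] ((0.6224535703659058, 0.010156005620956421), (0.2107580602169037, 0.15034830570220947), 84.18286895751953) [0.62260264 0.010005  ]
(array([ 0.68159773, -0.09692069,  0.04893977]), np.float64(0.002775074113001148))
(array([ 0.53753716, -0.08439275,  0.03337757]), np.float64(0.004259553351008917))
(array([0.55733802, 0.12029619, 0.03243472]), np.float64(0.0031384057299046492))
(array([0.70985213, 0.1129067 , 0.01711708]), np.float64(0.004558734191818738))
```

Run:
```python
from h import *
from plant import robot
r=(180,0,-95.8)
robot.line_to((.6286,.0593,.15),vel=.25,rotation=r)
g=robot.line_to((.6286,.0593,.099),vel=.06,guard=6); st(robot,g)
robot.set_gripper(.068); st(robot)
robot.line_to((.6286,.0593,.22),vel=.25)
wcap(robot,"w_bb2")
# go to carton hover
robot.move_pose((.638,-.195,.25),(180,0,-160)); st(robot)
c,im=wcap(robot,"w_car"); np.savez("w_car.npz",**robot.get_calibration("wrist"))
```

```text
True t 9.82 pos [0.6279 0.0594 0.1013] rpy [179.9   0.  -95.8] F [-0.9  0.9  6.8] w 0.0501
 t 10.13 pos [0.6273 0.0595 0.1004] rpy [179.8   0.  -95.8] F [-0.6  0.   0. ] w 0.068
 t 11.82 pos [ 0.6379 -0.1939  0.2491] rpy [ 179.9   -0.  -159.9] F [-0.2  0.6  0.1] w 0.0678
```

View pics/w_bb2.png

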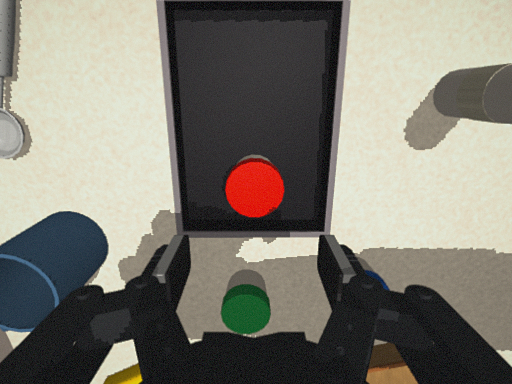

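View pics/w_car.png

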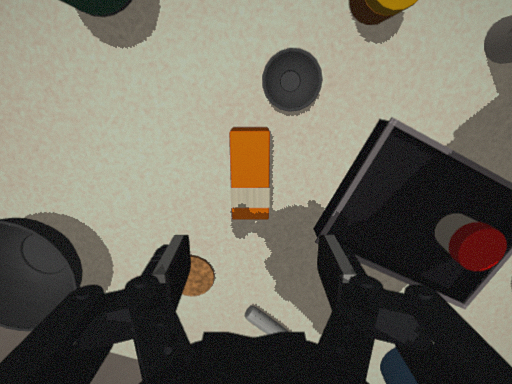

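Run:
```python
from h import *
from plant import robot
W=Cam(dict(np.load("w_car.npz")))
im=cv2.resize(cv2.imread("pics/w_car.png"),None,fx=4,fy=4,interpolation=2)
H=cv2.cvtColor(cv2.GaussianBlur(im,(9,9),0),cv2.COLOR_BGR2HSV)
m=cv2.inRange(H,(5,180,60),(22,255,255)); m[:,:800]=0;m[:,1200:]=0;m[900:]=0;m[:400]=0
n,l,s,ce=cv2.connectedComponentsWithStats(m); print(s[1:].tolist()[:8])
pts=cv2.findNonZero(m); q=cv2.boxPoints(cv2.minAreaRect(pts)); q=(q+.5)/4-.5; print(q.tolist())
X=W.plane(q,.036)[:,:2].astype(np.float32); print(X.round(4).tolist(),cv2.minAreaRect(X))
e=[X[1]-X[0],X[2]-X[1]]; i=int(np.linalg.norm(e[1])>np.linalg.norm(e[0])); print("long deg",np.degrees(np.arctan2(e[i][1],e[i][0])))
T=Cam(robot.get_calibration("top"));S=Cam(robot.get_calibration("scene"))
print("height check, T", [tri(W,q.mean(0),T,np.mean([[332.9,136.1],[344.4,165.1],[331.4,171.1],[320.1,140.9]],0))])
print(robot.ik((.6185,-.0402,.25),(180,0,174.2)))
```

```text
[[920, 511, 159, 240, 36670], [928, 833, 147, 44, 6196]]
[[229.625, 127.375], [269.125, 127.375], [269.125, 218.625], [229.625, 218.625]]
[[0.6007999777793884, -0.23280000686645508], [0.5874999761581421, -0.19679999351501465], [0.6776000261306763, -0.16200000047683716], [0.692300021648407, -0.20180000364780426]] ((0.6396105885505676, -0.19850754737854004), (0.096588134765625, 0.04240451008081436), 20.167619705200195)
long deg 21.138329
height check, T [(array([ 0.64165669, -0.19791818,  0.02125547]), np.float64(0.0010438921130013247))]
[-15.78826185   9.18720936   3.45861163  84.27140226   0.
  -9.98826185]
```

Run:
```python
from h import *
from plant import robot
robot.line_to((.640,-.1975,.13),vel=.25,rotation=(180,0,-159.5))
g=robot.line_to((.640,-.1975,.080),vel=.1,guard=8); st(robot,g)
robot.set_gripper(.02); st(robot)
robot.line_to((.640,-.1975,.20),vel=.25); st(robot)
c,im=wcap(robot,"w_car2")
```

```text
False t 13.15 pos [ 0.6402 -0.1976  0.0803] rpy [-180.     0.  -159.5] F [-0.4  1.3  0.4] w 0.068
 t 13.52 pos [ 0.6406 -0.1978  0.0812] rpy [-1.799e+02  1.000e-01 -1.595e+02] F [ 0.3 -0.5  5. ] w 0.0393
 t 14.15 pos [ 0.6398 -0.1974  0.1995] rpy [ 180.    -0.  -159.5] F [ 0.1  0.5 -1.1] w 0.0392
```

View pics/w_car2.png

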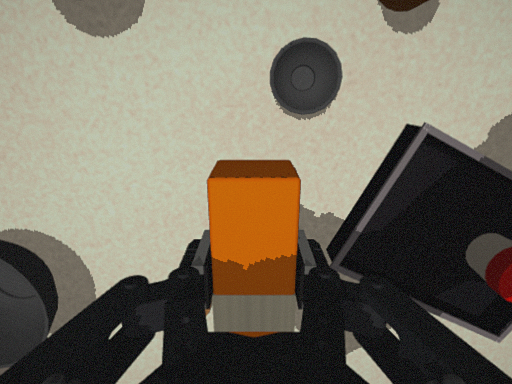

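The carton is gripped squarely (columns 208–300), centred and level.

Run:
```python
from h import *
from plant import robot
robot.move_pose((.6185,-.0402,.20),(180,0,174.2))
robot.line_to((.6185,-.0402,.13),vel=.2)
g=robot.line_to((.6185,-.0402,.082),vel=.06,guard=6); st(robot,g)
robot.set_gripper(.055); st(robot)
robot.line_to((.6185,-.0402,.22),vel=.25)
wcap(robot,"w_bb3")
robot.move_pose((.424,.002,.30),(180,0,180)); st(robot)
c,im=wcap(robot,"w_bot"); np.savez("w_bot.npz",**robot.get_calibration("wrist"))
```

```text
True t 16.11 pos [ 0.6178 -0.04    0.0838] rpy [ 1.800e+02 -1.000e-01  1.742e+02] F [ 0.8 -0.   3.2] w 0.0391
 t 16.41 pos [ 0.6171 -0.0398  0.0833] rpy [180.   -0.2 174.2] F [0.  0.6 0. ] w 0.0545
 t 18.02 pos [0.4245 0.0018 0.2992] rpy [180.  -0. 180.] F [0.1 0.8 1.2] w 0.055
```

View pics/w_bb3.png

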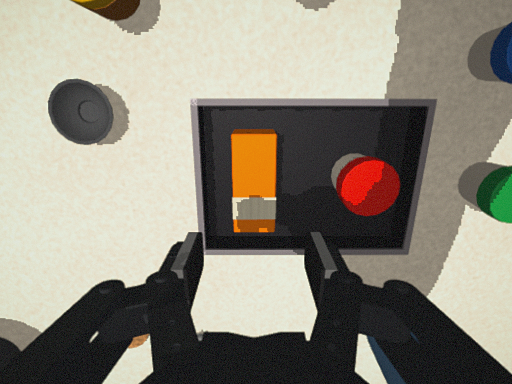

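View pics/w_bot.png

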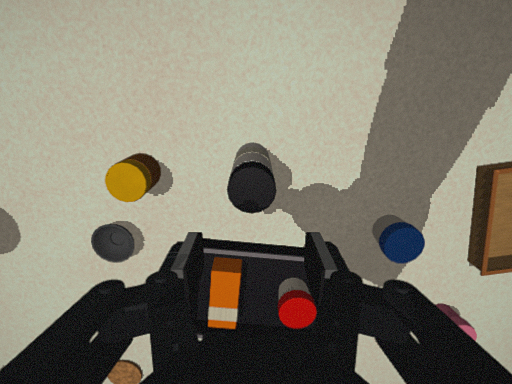

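Both items lie in the black box, the carton at (254,180) and the red lid at (368,187). The bottle cap is at about (251,187).

Run:
```python
from h import *
from plant import robot
W=Cam(dict(np.load("w_bot.npz")));T=Cam(robot.get_calibration("top"));S=Cam(robot.get_calibration("scene"))
im=cv2.imread("pics/w_bot.png");c=cv2.resize(im[135:225,205:300],None,fx=6,fy=6,interpolation=2)
cv2.imwrite("pics/e.png",cv2.convertScaleAbs(c,alpha=2.5))
g=cv2.GaussianBlur(c,(9,9),0).max(2)
print(g[::30,46*6-6])
m=(g<48).astype(np.uint8)*255
k=max(cv2.findContours(m,0,1)[0],key=cv2.contourArea)[:,0]
print("ext",(k.min(0)/6+[205,135]),(k.max(0)/6+[205,135]))
# lower semicircle of cap top disc: fit circle to points below widest
low=k[k[:,1]>(k[:,1].max()-0.45*(k[:,0].max()-k[:,0].min()))].astype(float)
A=np.c_[2*low,np.ones(len(low))];x=np.linalg.lstsq(A,(low**2).sum(1),rcond=None)[0]
r=np.sqrt(x[2]+x[0]**2+x[1]**2);ctr=(x[:2]+.5)/6-.5+[205,135];print("ctr",ctr,"r px",r/6)
print(W.plane([ctr],.13), "dia", 2*r/6/W.K[0,0]*(W.C[2]-.13))
print("tri T",tri(W,ctr,T,(265,222.5)))
a=cv2.imread("pics/a_top.png")[205:245,240:290];cv2.imwrite("pics/e2.png",cv2.convertScaleAbs(cv2.resize(a,None,fx=10,fy=10,interpolation=2),alpha=2.5))
```

```text
[191 190  90  84  92 102  23  40  37  40  33  31  41  26  24  20 196 191]
ext [227.83333333 161.5       ] [275.83333333 212.5       ]
ctr [251.50559967 188.08846445] r px 23.990986906990116
[[ 0.42385565 -0.00127695  0.13      ]] dia 0.0398688128186054
tri T (array([ 4.23651641e-01, -3.19844337e-04,  1.30290359e-01]), np.float64(0.0019202552176056814))
```

View pics/e.png

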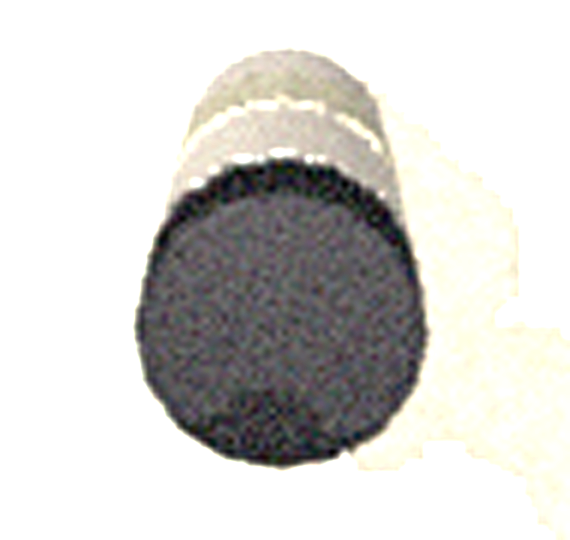

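View pics/e2.png

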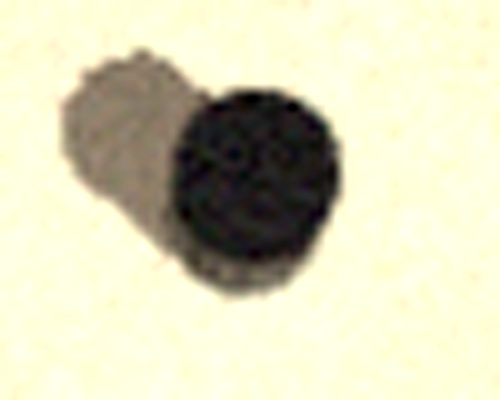

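Run:
```python
from h import *
from plant import robot
robot.set_gripper(.07)
robot.line_to((.4238,-.001,.21),vel=.2)
g=robot.line_to((.4238,-.001,.170),vel=.08,guard=6); st(robot,g)
robot.set_gripper(.02); st(robot)
robot.line_to((.4238,-.001,.32),vel=.2); st(robot)
wcap(robot,"w_bot2")
robot.move_pose((.49,-.26,.33),(180,0,-90)); st(robot)
c,im=wcap(robot,"w_tin"); np.savez("w_tin.npz",**robot.get_calibration("wrist"))
```

```text
False t 19.62 pos [ 0.4237 -0.001   0.1699] rpy [ 180.   -0. -180.] F [-0.2  0.4 -0.2] w 0.07
 t 19.98 pos [ 0.4243 -0.0011  0.1709] rpy [-1.8e+02  1.0e-01 -1.8e+02] F [-0.8  1.4  6. ] w 0.0425
 t 20.88 pos [ 0.4235 -0.0009  0.3187] rpy [ 1.8e+02 -1.0e-01  1.8e+02] F [-0.4  0.6 -3.6] w 0.0425
 t 22.66 pos [ 0.49   -0.2596  0.3299] rpy [180.   0. -90.] F [ 0.4 -0.5 -1.9] w 0.0421
```

View pics/w_bot2.png

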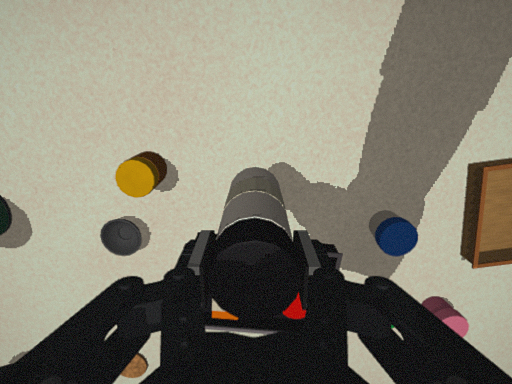

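View pics/w_tin.png

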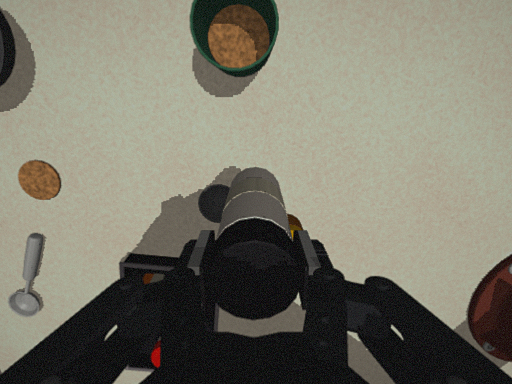

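The bottle is held upright and the cork is visible in the tin, but the tin is cut off at the top edge of the picture. I'll move 50 mm closer.

Run:
```python
from h import *
from plant import robot
robot.line_to((.505,-.305,.33),vel=.2); st(robot)
c,im=wcap(robot,"w_tin2"); np.savez("w_tin2.npz",**robot.get_calibration("wrist"))
cv2.imwrite("pics/f.png",cv2.convertScaleAbs(cv2.resize(im[0:130,180:320],None,fx=4.5,fy=4.5,interpolation=2),alpha=1.8))
```

```text
t 23.09 pos [ 0.505  -0.3052  0.3297] rpy [180.   0. -90.] F [-0.4  0.4 -2.4] w 0.0424
```

View pics/f.png

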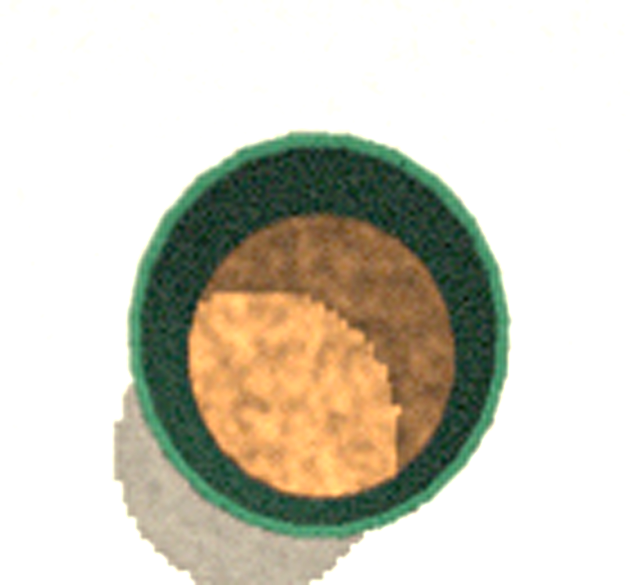

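Run:
```python
from h import *
from plant import robot
W=Cam(dict(np.load("w_tin2.npz")));T=Cam(robot.get_calibration("top"));S=Cam(robot.get_calibration("scene"))
im=cv2.resize(cv2.imread("pics/w_tin2.png")[0:130,180:320],None,fx=4,fy=4,interpolation=2);g=cv2.GaussianBlur(im,(5,5),0)
H=cv2.cvtColor(g,cv2.COLOR_BGR2HSV)
def ell(m):
    c=max(cv2.findContours(m,0,1)[0],key=cv2.contourArea);h=cv2.convexHull(c)
    return (h[:,0]+.5)/4-.5+[180,0]
rim=ell(cv2.inRange(H,(50,60,0),(100,255,255))); cork=ell(cv2.inRange(H,(4,90,30),(25,255,255)))
def circ(X):
    A=np.c_[2*X,np.ones(len(X))];x=np.linalg.lstsq(A,(X**2).sum(1),rcond=None)[0]
    return x[:2],2*np.sqrt(x[2]+x[0]**2+x[1]**2)
print("rim .105",circ(W.plane(rim,.105)[:,:2]))
for z in(.015,.03,.04,.05,.06,.07): print("cork",z,circ(W.plane(cork,z)[:,:2]))
a=cv2.fitEllipse(rim.astype(np.float32));print(a)
print(tri(W,a[0],T,(413,195)),tri(W,a[0],S,(97.4,172.4)))
```

```text
rim .105 (array([ 0.50742865, -0.40054026]), np.float64(0.08065494971838653))
cork 0.015 (array([ 0.50760379, -0.40087256]), np.float64(0.07523376298747517))
cork 0.03 (array([ 0.50748499, -0.40026662]), np.float64(0.07230565401763796))
cork 0.04 (array([ 0.50740578, -0.39986266]), np.float64(0.07035358137106626))
cork 0.05 (array([ 0.50732658, -0.39945871]), np.float64(0.06840150872451825))
cork 0.06 (array([ 0.50724738, -0.39905475]), np.float64(0.06644943607796258))
cork 0.07 (array([ 0.50716818, -0.39865079]), np.float64(0.06449736343138135))
((250.33258056640625, 74.13179016113281), (84.04886627197266, 89.738525390625), 179.68453979492188)
(array([ 0.50722592, -0.40247938,  0.10324236]), np.float64(0.0004938030874087693)) (array([ 0.50696743, -0.40162804,  0.0986376 ]), np.float64(0.0022493669211892634))
```

Run:
```python
from h import *
from plant import robot
p=(.5074,-.4004)
robot.line_to((*p,.30),vel=.15); robot.pause(.2)
robot.line_to((*p,.265),vel=.08); robot.pause(.3); s0=st(robot)
g=robot.line_to((*p,.182),vel=.025,guard=4); st(robot,g)
robot.pause(.3); s=st(robot); print("dF",s['ft_force']-s0['ft_force'])
```

```text
t 25.04 pos [ 0.5075 -0.4006  0.2655] rpy [-180.   -0.  -90.] F [ 0.   0.  -1.5] w 0.0423
True t 27.51 pos [ 0.5074 -0.4004  0.1939] rpy [180.  -0. -90.] F [-0.4  0.3  4.8] w 0.0422
 t 27.81 pos [ 0.5073 -0.4004  0.1939] rpy [180.  -0. -90.] F [-1.2  0.   5.8] w 0.0424
dF [-1.25254803  0.03316213  7.27991087]
```

Run:
```python
from h import *
from plant import robot
p=(.5074,-.4004)
robot.set_gripper(.06); robot.pause(.2); st(robot)
robot.line_to((*p,.32),vel=.2); st(robot)
robot.line_to((.505,-.305,.33),vel=.25)
c,im=wcap(robot,"w_tin3")
cv2.imwrite("pics/f3.png",cv2.convertScaleAbs(cv2.resize(im[0:200,150:350],None,fx=3,fy=3,interpolation=2),alpha=1.6))
robot.move_pose((.4415,-.146,.27),(180,0,180)); st(robot)
c,im=wcap(robot,"w_hon"); np.savez("w_hon.npz",**robot.get_calibration("wrist"))
```

```text
t 28.32 pos [ 0.5069 -0.3998  0.1923] rpy [ 1.799e+02  1.000e-01 -9.000e+01] F [0.  0.7 0.2] w 0.06
 t 29.12 pos [ 0.5073 -0.4002  0.3187] rpy [179.9   0.2 -90. ] F [-0.1 -0.  -1. ] w 0.0603
 t 31.23 pos [ 0.4416 -0.1465  0.27  ] rpy [-180.    0. -180.] F [ 0.6  0.1 -0.5] w 0.0601
```

View pics/f3.png

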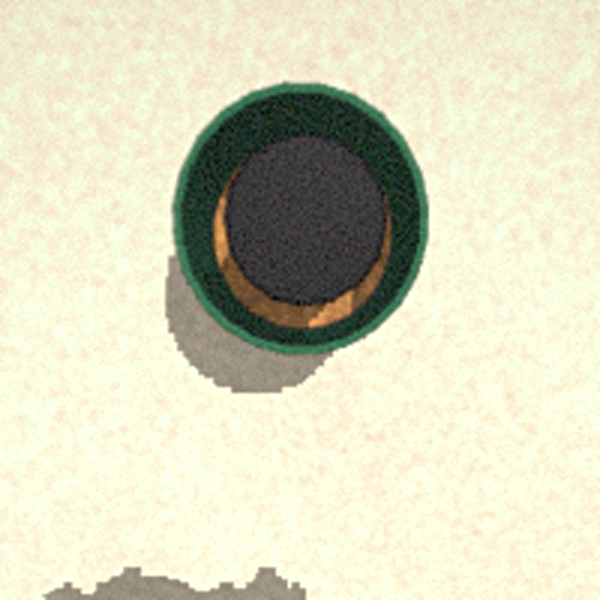

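View pics/w_hon.png

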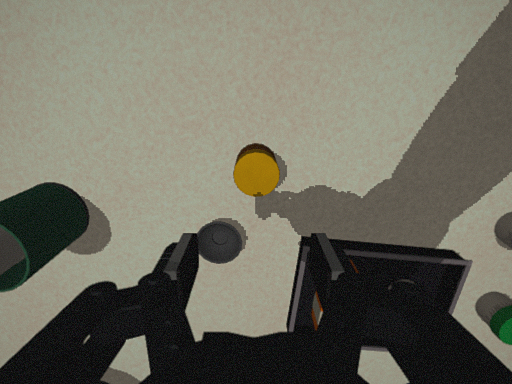

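The bottle stands centred and upright in the tin. The honey lid is at (257,173), with the dark bowl well clear of the jaws.

Run:
```python
from h import *
from plant import robot
W=Cam(dict(np.load("w_hon.npz")));T=Cam(robot.get_calibration("top"))
im=cv2.imread("pics/w_hon.png")
ce=[b for b in blobs(mask(im,17,32,120,60),300)];print(ce)
u=ce[0][0];X=W.plane([u],.058)[0];print(X,tri(W,u,T,(316.7,219.9)))
p=X[:2]; assert np.hypot(*(p-[.4413,-.1457]))<.006
robot.set_gripper(.07)
g=robot.line_to((*p,.092),vel=.18,guard=15); st(robot,g)
robot.set_gripper(.02); st(robot)
robot.line_to((*p,.30),vel=.3); st(robot)
wcap(robot,"w_hon2")
robot.move_pose((.4996,.36,.30),(180,0,97)); st(robot)
c,im=wcap(robot,"w_br"); np.savez("w_br.npz",**robot.get_calibration("wrist"))
```

```text
[((np.float64(256.0), np.float64(172.7)), [233, 149, 47, 48, 1730])]
[ 0.43885989 -0.14531627  0.058     ] (array([ 0.44153363, -0.1455407 ,  0.04936344]), np.float64(0.0008538251446707214))
False t 32.69 pos [ 0.4394 -0.1457  0.093 ] rpy [-1.799e+02  1.000e-01 -1.800e+02] F [ 0.4  0.6 -0.1] w 0.0702
 t 33.02 pos [ 0.4396 -0.1458  0.0934] rpy [-1.799e+02  1.000e-01 -1.800e+02] F [0.2 0.6 5.8] w 0.0468
 t 33.87 pos [ 0.4385 -0.1451  0.2983] rpy [ 1.799e+02 -1.000e-01 -1.800e+02] F [ 0.1  0.7 -1.3] w 0.0462
 t 36.02 pos [0.4998 0.3595 0.2998] rpy [-180.    0.   97.] F [-0.8 -0.7 -0.8] w 0.0466
```

View pics/w_br.png

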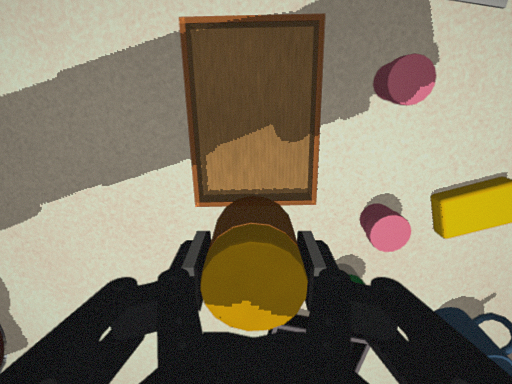

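The honey is held, and the brown box is fully visible with rim corners near (180,16), (325,14), (318,203) and (196,206).

Run:
```python
from h import *
from plant import robot
W=Cam(dict(np.load("w_br.npz")))
im=cv2.imread("pics/w_br.png");g=cv2.GaussianBlur(cv2.resize(im,None,fx=2,fy=2,interpolation=2),(5,5),0)
H=cv2.cvtColor(g,cv2.COLOR_BGR2HSV)
m=cv2.inRange(H,(3,110,0),(20,255,255)); m[418:]=0; m[:,:300]=0;m[:,700:]=0
h=cv2.convexHull(max(cv2.findContours(m,0,1)[0],key=cv2.contourArea))
for e in np.arange(1,40,.5):
    q=cv2.approxPolyDP(h,float(e),True)
    if len(q)==4:break
q=(q[:,0]+.5)/2-.5
o=np.array([[180,16],[325,14],[317.5,203.5],[196,206]])
T=Cam(robot.get_calibration("top"))
for p in(q,o):
    X=W.plane(p,.032)[:,:2].astype(np.float32);print(p.tolist(),X.round(4).tolist(),cv2.minAreaRect(X),X.mean(0))
for w,t in zip(o,[(83.9,177.9),(155.6,169.6),(159.6,221.4),(86.6,229.6)]): pass
import itertools
tt=[(83.9,177.9),(86.6,229.6),(159.6,221.4),(155.6,169.6)]
Xt=T.plane(tt,.032)
for w in o:
    x=W.plane([w],.032)[0]; j=np.argmin(np.linalg.norm(Xt-x,axis=1)); print("rim z",tri(W,w,T,tt[j]))
```

```text
[[323.75, 13.75], [315.25, 203.75], [195.75, 206.25], [178.75, 17.25]] [[0.5523999929428101, 0.5235000252723694], [0.5828999876976013, 0.314300000667572], [0.43369999527931213, 0.29260000586509705], [0.40310001373291016, 0.5019999742507935]] ((0.4930002689361572, 0.4081806540489197), (0.15076962113380432, 0.21168780326843262), 8.295266151428223) [0.4930183  0.40812626]
[[180.0, 16.0], [325.0, 14.0], [317.5, 203.5], [196.0, 206.0]] [[0.4043999910354614, 0.5034000277519226], [0.5536999702453613, 0.5235000252723694], [0.5856000185012817, 0.3149999976158142], [0.4339999854564667, 0.2930000126361847]] ((0.4945443272590637, 0.409110426902771), (0.15320488810539246, 0.21245171129703522), 8.263335227966309) [0.49442285 0.40870255]
rim z (array([0.40459153, 0.50310151, 0.03252061]), np.float64(0.00033533683517978437))
rim z (array([0.55349398, 0.52284275, 0.0344165 ]), np.float64(0.0005045600096649335))
rim z (array([0.58361095, 0.31526647, 0.03277155]), np.float64(0.003459470240995285))
rim z (array([0.4331975 , 0.29441345, 0.03417021]), np.float64(0.0025436690423645994))
```

Run:
```python
from h import *
from plant import robot
p=(.4863,.4580)
robot.line_to((*p,.25),vel=.25,rotation=(180,0,98.25))
robot.line_to((*p,.14),vel=.2)
g=robot.line_to((*p,.094),vel=.06,guard=6); st(robot,g)
robot.set_gripper(.064); st(robot)
robot.line_to((*p,.22),vel=.25)
wcap(robot,"w_br2")
robot.move_pose((.650,.195,.27),(180,0,-160)); st(robot)
c,im=wcap(robot,"w_gr"); np.savez("w_gr.npz",**robot.get_calibration("wrist"))
for (ce,b) in blobs(mask(im,50,85,90,40),150): print(ce,b,c.plane([ce],.05)[0].round(4))
```

```text
True t 38.05 pos [0.4857 0.4576 0.0962] rpy [-179.9    0.    98.2] F [-0.1 -0.6  4.1] w 0.047
 t 38.37 pos [0.4851 0.4573 0.0954] rpy [-1.798e+02  1.000e-01  9.830e+01] F [0.5 0.3 0.8] w 0.0637
 t 41.0 pos [0.6497 0.1954 0.2696] rpy [ 180.   -0. -160.] F [ 0.4  0.5 -0. ] w 0.0642
(np.float64(253.3), np.float64(171.8)) [229, 147, 49, 50, 1868] [0.6481 0.1935 0.05  ]
```

View pics/w_br2.png

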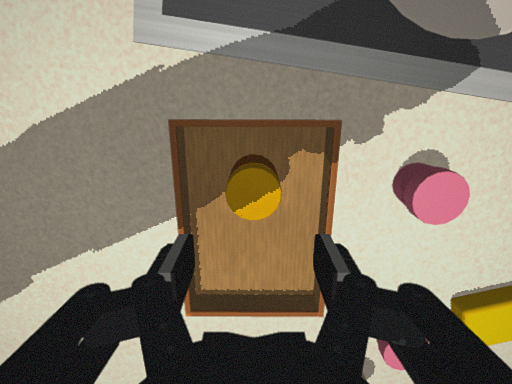

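View pics/w_gr.png

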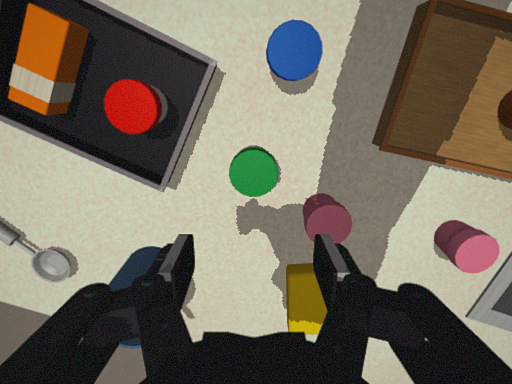

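Run:
```python
from h import *
from plant import robot
p=(.6487,.194)
robot.set_gripper(.072)
g=robot.line_to((*p,.097),vel=.15,guard=15); st(robot,g)
robot.set_gripper(.03); st(robot)
robot.line_to((*p,.27),vel=.3); st(robot)
wcap(robot,"w_gr2")
p=(.5007,.3590)
print(robot.ik((*p,.25),(180,0,-81.75)))
robot.move_pose((*p,.25),(180,0,-81.75)); st(robot)
robot.line_to((*p,.145),vel=.2)
g=robot.line_to((*p,.099),vel=.06,guard=6); st(robot,g)
robot.set_gripper(.068); st(robot)
robot.line_to((*p,.27),vel=.25)
wcap(robot,"w_br3")
```

```text
False t 42.6 pos [0.6494 0.1941 0.0983] rpy [-1.8e+02  1.0e-01 -1.6e+02] F [ 0.6 -0.8 -0.3] w 0.0721
 t 42.92 pos [0.6495 0.1941 0.0984] rpy [-1.8e+02  1.0e-01 -1.6e+02] F [ 0.2 -0.2  5.8] w 0.0499
 t 43.65 pos [0.6485 0.194  0.2693] rpy [ 180.   -0. -160.] F [-0.3 -0.8 -2. ] w 0.0497
[ 23.49723261   8.53753887   2.74784878  84.21030991   0.
 -74.75276739]
 t 44.69 pos [0.5009 0.3585 0.2492] rpy [179.9  -0.  -81.9] F [ 0.3 -0.5 -0.2] w 0.0498
True t 46.05 pos [0.5    0.3587 0.1014] rpy [179.9  -0.  -81.7] F [-0.8 -0.7  7. ] w 0.05
 t 46.37 pos [0.4995 0.3585 0.1006] rpy [ 1.798e+02 -1.000e-01 -8.180e+01] F [ 0.4 -0.3 -0.3] w 0.0676
```

View pics/w_gr2.png

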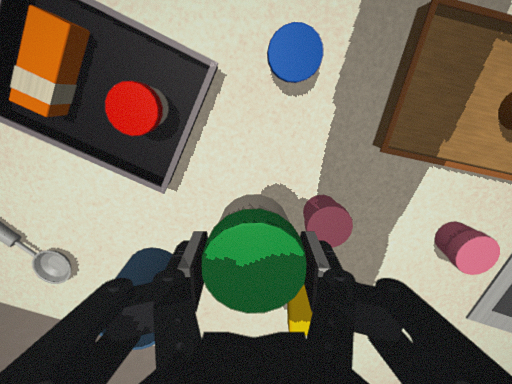

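View pics/w_br3.png

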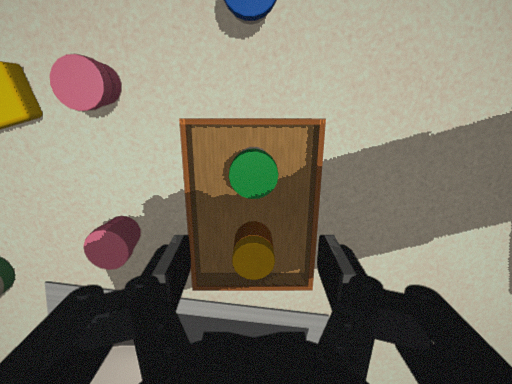

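The green lid (253,174) and honey (253,256) stand side by side in the brown box. I'll retreat and make the final checks from the fixed cameras.

Run:
```python
from h import *
from plant import robot
robot.move_pose((.16,.578,.304),(180,0,164.5)); robot.pause(.5); st(robot)
S,T=Cam(robot.get_calibration("scene")),Cam(robot.get_calibration("top"))
F={n:robot.grab_frame(n) for n in("scene","top")}
for n in F: cv2.imwrite(f"pics/z_{n}.png",F[n])
boxes=dict(black=((.6235,.0096),-5.8),brown=((.4935,.4085),8.25))
hs=dict(red=((172,7,130),.053,"black"),green=((50,85,100),.053,"brown"),honey=((17,32,120),.061,"brown"),blue=((105,125,110),.05,None),carton=((4,16,170),.039,"black"))
for k,(a,z,b) in hs.items():
    for n,c in(("scene",S),("top",T)):
        for ce,bb in blobs(mask(F[n],*a),60):
            p=c.plane([ce],z)[0][:2]
            if b:
                o,y=boxes[b];y=np.radians(y);d=p-o;l=np.array([d[0]*np.cos(y)+d[1]*np.sin(y),-d[0]*np.sin(y)+d[1]*np.cos(y)])
                if abs(l).max()<.11: print(k,n,np.round(ce,1),bb,p.round(4),"in box",l.round(4))
            elif np.hypot(*(p-[.527,.19]))<.05: print(k,n,np.round(ce,1),p.round(4))
a=F["top"][110:250,70:270];b=F["top"][130:250,330:450]
cv2.imwrite("pics/z1.png",cv2.convertScaleAbs(cv2.resize(F["top"][100:260,60:460],(800,320),interpolation=2),alpha=1.7))
cv2.imwrite("pics/z2.png",cv2.convertScaleAbs(cv2.resize(F["scene"][120:270,60:460],(800,300),interpolation=2),alpha=1.7))
```

```text
t 50.01 pos [0.1601 0.578  0.304 ] rpy [180.   -0.  164.5] F [-0.1 -0.  -0.6] w 0.068
red scene [263.9 219.8] [254, 211, 21, 19, 306] [0.6297 0.0587] in box [0.0012 0.0495]
red top [243.9 154. ] [235, 146, 18, 17, 249] [0.6269 0.0606] in box [-0.0018  0.0511]
green scene [370.1 179.8] [362, 173, 17, 15, 197] [0.5021 0.3567] in box [ 0.0011 -0.0525]
green top [136.6 196.6] [128, 188, 18, 18, 243] [0.4986 0.3598] in box [-0.0019 -0.0489]
honey scene [404.2 174. ] [394, 165, 24, 20, 266] [0.4878 0.4536] in box [0.0009 0.0455]
honey top [102.1 200.3] [94, 192, 17, 18, 236] [0.4851 0.4548] in box [-0.0016  0.047 ]
blue scene [310.4 189.1] [0.531  0.1877]
blue top [197.1 188.1] [0.5264 0.1906]
carton scene [227.9 212.7] [219, 203, 18, 21, 299] [ 0.6    -0.0398] in box [-0.0184 -0.0515]
carton scene [224.4 234.1] [217, 230, 16, 10, 104] [ 0.6654 -0.0465] in box [ 0.0474 -0.0515]
carton top [280.4 145.5] [274, 143, 14, 6, 63] [ 0.6579 -0.0443] in box [ 0.0397 -0.0502]
carton top [278.2 165.1] [271, 155, 16, 21, 280] [ 0.5994 -0.0382] in box [-0.0191 -0.05  ]
```

View pics/z1.png

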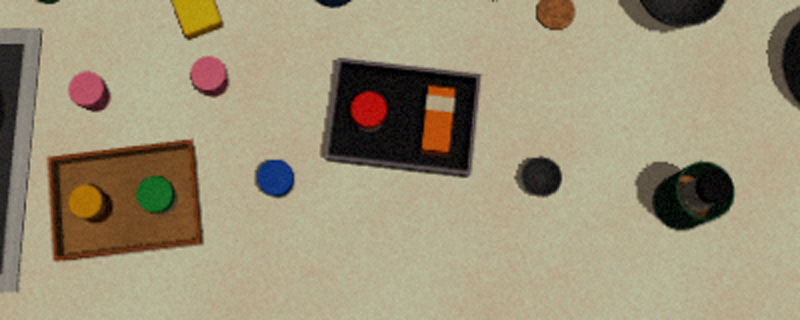

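View pics/z2.png

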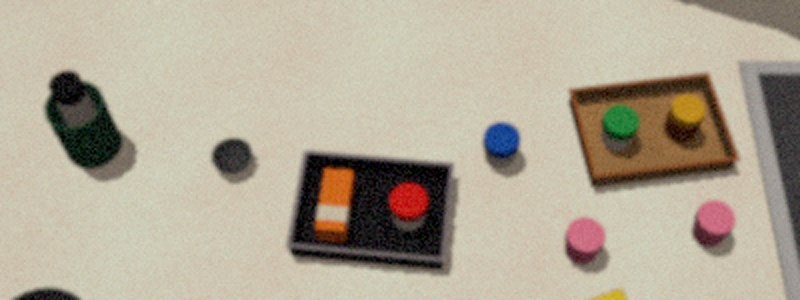

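Both views show every item in its box, the bottle in the tin and the blue tub where it started. One last numeric check on the bottle: its cap is at about (417.5,194) in the top view.

Run:
```python
from h import *
from plant import robot
S,T=Cam(robot.get_calibration("scene")),Cam(robot.get_calibration("top"))
im={n:cv2.imread(f"pics/z_{n}.png") for n in("scene","top")}
a=(417.2,193.2);b=(60+66/2,120+82/2)
print(T.plane([a],.154),S.plane([b],.154),T.proj([.5074,-.4004,.154]),S.proj([.5074,-.4004,.154]))
cv2.imwrite("pics/z3.png",np.hstack([cv2.convertScaleAbs(cv2.resize(im["top"][165:225,375:435],(400,400),interpolation=2),alpha=2.5),cv2.convertScaleAbs(cv2.resize(im["scene"][145:205,75:135],(400,400),interpolation=2),alpha=2.5)]))
```

```text
[[ 0.50292754 -0.39526304  0.154     ]] [[ 0.50727279 -0.39622357  0.154     ]] [[419.02792015 191.54338579]] [[ 91.460085   161.04738431]]
```

View pics/z3.png

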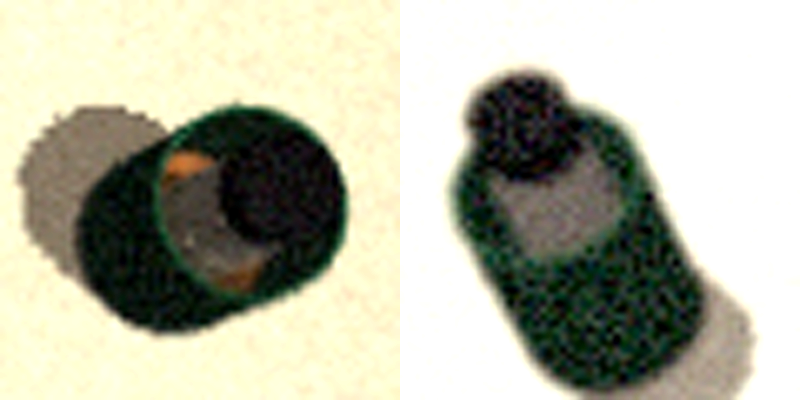

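```bash
python3 -c "
from plant import robot
robot.job_done(); print(robot.observe()['time'])"
```

```text
the job is handed in; nothing more can be done
the job is handed in; nothing more can be done
```

All three orders are made up and the job was handed in at about 50 s of the 144 s allowed; no verdict was reported.

**Black box:** The red tub measures within 2 mm of the box's long centre line and 50 mm from its middle. The carton lies flat about 50 mm to the other side.

**Brown box:** The green tub and the honey jar stand about 50 mm and 46 mm either side of the middle, within 2 mm of the centre line.

**Bottle:** I lowered it at 25 mm/s until the force changed by about 7 N, with the coasters about 24 mm above the counter, and only then let go. It looks upright and close to the tin's axis. The cap reads up to about 7 mm off the axis in the top view, and 4 mm in the scene view. That is within the 25 mm allowed, and a tilt of at most about 0.05 rad.

**Left alone:** The blue tub reads within 1 mm of its starting place in the top view and within the 2–4 mm camera error in the scene view. The pink look-alikes were not touched.

**Checks that disagreed:**
- Heights measured across two views came out low: about 4 mm for the lids, 9 mm for the honey in one view pair and 15 mm for the carton. I put this down to calibration error and used guarded descents.
- My first quad for the black box in the scene view took in its outer wall. I replaced it with the wrist-camera measurement, whose inner size matched the given 140 × 200 mm.

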